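Run the cylinder slide to its red stop with the release held down

TASK

Using fingertips only, gripping and lifting nothing, press the yellow release button on the blue carriage of the small slide fully down, and keep it down all the while you push the carriage along its rail until it rests against the stop with the red thumbscrew. Then let the button spring up, so that the carriage is locked at that stop, and take the hand away. Do not force the carriage, and leave the other things on the bench where they lie.

Things in the scene. Friction and masses are not known exactly. Their poses are not given: they have to be found in the camera images.
- slide_bed: Grey bed plate of the slide, fixed to the bench, 10 mm thick, x -47 to +92 mm, y -125 to +125 mm in its own frame. Origin on the bench top, below the button when the carriage is in mid-travel. Its y axis runs along the rail, z up; its +x side carries a steel guide rod. Turned up to 0.5 rad about vertical from start to start.
- carriage (a joint): Travel of the blue carriage along the bed's y axis, m: 0 in mid-travel (starts there, locked, play 1.5 mm), +0.055 hard against the stop at the bed's +y end, -0.055 at the -y end. Free once the button is pressed 5.5 mm or more; then slides against about 1.5 N. A hidden comb has a notch every 11 mm, both ends included: a button let up on the way locks it in the next notch.
- release (a joint): How far the yellow button is pressed down, m: 0 up (locked), 0.009 fully down. A spring returns it: about 2.5 N to start it, 5 N when fully down.
- button_top (a point): Centre of the top of the yellow button cap, moving with the carriage; 60 mm above the bench when up, 51 mm fully down. The cap is flat, 30 mm across the rail by 44 mm along it, between two upright cheeks (see carriage_top). A fingertip standing on it can push the carriage by the cheek ahead; across the rail the space over it is open.
- carriage_top (a point): Point on the carriage plate's top, 46 mm above the bench, 24 mm to the bed's +x side of the button's centre. The plate is 116 mm across the rail by 74 along it. Cheeks: one at each end of the button along the rail, fixed to the plate, 36 mm across, 10 thick, inner faces 27 mm from the button's centre, tops at 72 mm. A silver lock cylinder is clamped on the +x half (top 64 mm).
- red_stop_top (a point): Top centre of the red thumbscrew (28 mm across) on one end stop, 71 mm above the bench. The stop is a steel block with a red band, 64 mm across the rail, 20 mm along it, top 58 mm above the bench, on the rail's centre line 102 mm from the bed's origin, at its +y or -y end: this changes from start to start. The carriage is to finish against it.
- black_stop_top (a point): The same point on the other, otherwise identical stop, which has a black thumbscrew and band and stands at the opposite end. Not the one wanted.
- padlock_1: Loose brass padlock lying near the slide, 64 x 40 x 14 mm; leave alone. Origin at the centre of its underside.
- key_4: Loose black-headed key near the slide, 53 x 28 x 6 mm; leave alone. Origin at the centre of its underside.
- calliper: Loose calliper beyond the slide, 200 x 62 x 14 mm; leave alone. Origin at the centre of its underside.
- cylinder_1: Loose silver lock cylinder beside the slide's +y end, 33 x 63 x 18 mm; leave alone. Origin at the centre of its underside.
- cutter_wheel: Loose toothed wheel, 60 mm across, 6 mm thick, lying flat beyond the slide's +y end; leave alone. Origin at the centre of its underside.

How it is judged:
By the outcome, as a careful person would: the job done as asked, in the order asked, and still so for the second after the job is handed in, with the robot touching nothing.
It also fails if it takes over 35 s, if anything falls off the work surface, if the arm or the gripper's body presses on something with over 40 N, if the wrist force passes 120 N, or if a joint passes its speed limit or range.

ROBOT

A 6-joint arm with a two-finger parallel gripper is mounted at the origin on a cart in front of the work surface, level with it; the furniture and walls round the work are solid. World frame = base frame: x ahead of the robot, y to its left, z up, the work surface at z = 0. Lengths are in m, angles in rad, forces in N, time in s.
With the tool pointing down it reaches from about 0.3 to 0.875 m from the base axis. Payload 6.4 kg.
Tool frame: the origin (TCP) lies at the very end of the fingers, on their centre line; the grasp point (between the pads) lies 19 mm behind it (grip_point_offset is the distance from the TCP to the grasp point, in m); x points along the fingers, y is the direction in which the jaws open and shut, and the axes are right-handed (so a half turn about x gives the same grasp; the last joint's range is limited). The gripper opens to 85 mm and grips with 20 to 120 N. Pads are 22 mm wide; open, the fingers measure 114 mm over their backs; the gripper's body (76 mm by 85 mm) begins 54 mm behind the grasp point. The pads swing forward as they close: fully open they stand 13 mm farther back than shut.
Start: joints at [-1.454, 0.181, 1.607, -0, 1.354, -0.206], TCP at [0.182, -0.545, 0.231] pointing down, gripper open.
Joint ranges: [-2.99, 2.99], [-0.89, 2.07], [0.3, 2.58], [-1.14, 4.28], [0, 2.63], [-3.12, 3.12]. Speed limits (rad/s): [2.57, 2.57, 3.01, 3.14, 3.14, 3.14].

INTERFACE

Orientations are given as a unit quaternion [w, x, y, z].
In Python, from rig import * gives the robot as it stands.
- The arm moves only by the tool step_arm, never from a script. Its argument "deltas" is a list of rows, each a list of 7 numbers: the shift along the world's x, y, z in mm, then the turn, a rotation vector about the world's x, y, z in rad, then the finger opening in mm, from 0 to 85.4. In form: [[tx, ty, tz, rx, ry, rz, claw], ...]. A call has 1 to 12 rows; each row is the pose to reach, as a shift and turn from the pose commanded when the call began; what a row does not reach only later rows make up. A row lasts 1/10 s, in which the tool goes at most 50 mm and 8.59 degrees, less where a joint would pass 70% of its speed; a pose out of reach is approached as far as the arm can. A call with a gripper value outside its range is refused whole. The fingers move at their own pace and stop on an object; the grip force is fixed at half the most. Time passes only in rows, so rows that repeat a pose let the fingers close. It gives the time, the measured TCP pose, the force and the opening at its end, in the units of the state.
- get_state(): the state, without advancing time (a new reading comes with each control period).
- read_camera(name): name is "scene" or "top"; returns a dict with "frame" (400x640x3 uint8, red, green, blue), "range_z" (400x640 float32, m along the optical axis (not along the pixel's ray), 0 where there is no reading), "fx", "fy", "cx", "cy" (pixels), "distortion" ([k1, k2, p1, p2, k3] as OpenCV has them; the pictures are not rectified), "eye" and "attitude" of the camera in the world. Camera axes: x right, y down, z forward; pixel columns grow to the right and rows downward; lengths in m; the calibration is good to about 2 mm. A picture is of the moment at which its call begins.
- job_done(): hands the job in, once; it reports no verdict.
The state is a dict: "time_s": time; "joint_pos": joint angles; "joint_vel": joint speeds; "effort": joint torques, N m; "position": TCP position; "orientation": TCP orientation; "ft_force": force on the tool from outside, world axes, zero at the start; "torque": the same for the moment, N m; "gripper_width": opening from 0.0 (shut) to 1.0 (fully open).
Only numpy, scipy, OpenCV 4.12 (cv2) and the standard library are available. Lean on these libraries where they do the work, as an engineer would, in place of code of your own. Each camera call takes 0.05 s, during which the arm holds its last target. There are 200 camera calls.

## Working session

There is one attempt and no reset: what is moved stays moved. The work goes in short steps, Python scripts to look and compute and a tool call to move; the robot and the scene stay as the last step left them, time stands still between calls to the robot, and variables do not carry over. Pictures are saved under pics/ and viewed, about 8 in all and at most 12, crops included, and the job is handed in when it is done.

Besides the shell and the picture viewer there is one more tool, called after ">>>" as name([rows], argument=value, ...), one row to a line, values as JSON. step_arm: Moves the arm, as the interface text tells. Its arguments: {"type":"object","properties":{"deltas":{"type":"array","items":{"type":"array","items":{"type":"number"}}}},"required":["deltas"]}

```bash
mkdir -p pics; cat > h.py <<'E'
from rig import *
import numpy as np, cv2
from scipy.spatial.transform import Rotation as R
def cam(n,save=None):
    c=read_camera(n)
    if save: cv2.imwrite('pics/'+save,c['frame'][:,:,::-1])
    return c
def Rm(c):
    a=np.array(c['attitude'],float)
    return a if a.shape==(3,3) else R.from_quat(a[[1,2,3,0]]).as_matrix()
def ray(c,uv,z):
    K=np.array([[c['fx'],0,c['cx']],[0,c['fy'],c['cy']],[0,0,1.]])
    p=cv2.undistortPoints(np.array(uv,float).reshape(-1,1,2),K,np.array(c['distortion'],float)).reshape(-1,2)
    d=np.c_[p,np.ones(len(p))]@Rm(c).T; e=np.array(c['eye'])
    return e+d*((z-e[2])/d[:,2])[:,None]
E
python3 - <<'E'
from h import *
for n in('scene','top'):
    c=cam(n,n+'1.png'); print(n,c['eye'],c['attitude'],c['fx'])
print(get_state())
E
```

```text
scene [0.07759279 0.92151534 0.56882735] [ 0.14590784 -0.2980866   0.83089693 -0.44661568] 445.1974541723968
top [0.46045427 0.36373989 0.9386229 ] [ 0.03776505 -0.70286432  0.71015588 -0.01530272] 388.9181695600408
{'time_s': 0.1, 'joint_pos': array([-1.45429215e+00,  1.81477046e-01,  1.60791370e+00, -1.29347016e-05,
        1.35379860e+00, -2.06298769e-01]), 'joint_vel': array([ 0.00019117, -0.00150499, -0.00113596, -0.00085208, -0.00084205,
       -0.00067465]), 'effort': array([ 5.52476013e-04, -4.45877123e+01, -3.52239347e+01, -3.32311465e-04,
        4.14930400e-03,  4.85175838e-05]), 'position': array([ 0.18235889, -0.54478905,  0.2304657 ]), 'orientation': array([ 0.11307   ,  0.69793703,  0.11419829, -0.69789528]), 'ft_force': array([-0.31869529, -0.02215611, -0.09721977]), 'torque': array([-0.02479622, -0.04536801, -0.01196765]), 'gripper_width': 1.0003487193232372}
```

View pics/top1.png

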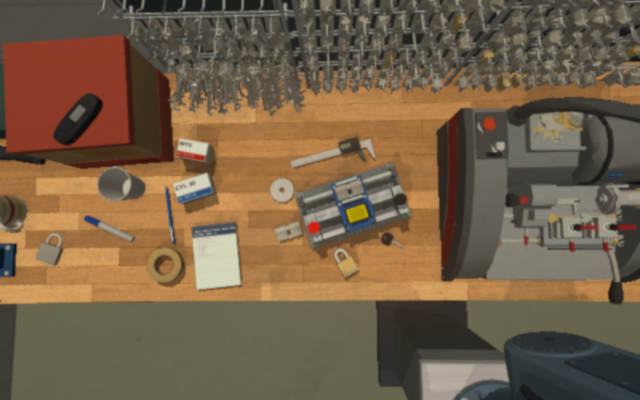

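View pics/scene1.png

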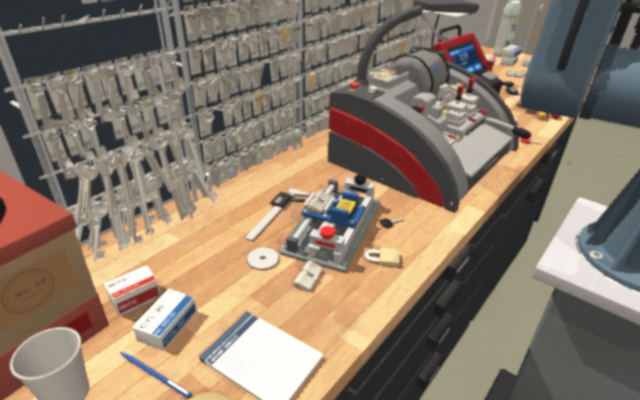

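The top view shows the red screw at (314,227), the yellow button at (358,213) and the black screw at (401,199). The cylinder and cutter wheel lie beyond the red end, so red is the +y stop. Next I measure these positions.

```bash
cat > m.py <<'E'
from h import *
def meas(zb=.060):
    out={}
    for n in('top','scene'):
        c=cam(n); hsv=cv2.cvtColor(c['frame'],cv2.COLOR_RGB2HSV); P={}
        roi=np.zeros(hsv.shape[:2],bool)
        if n=='top': roi[150:260,290:415]=1
        else: roi[170:270,270:385]=1
        for k,m,z in(('yel',(abs(hsv[...,0].astype(int)-27)<6)&(hsv[...,1]>170)&(hsv[...,2]>110),zb),
                     ('red',((hsv[...,0]<6)|(hsv[...,0]>174))&(hsv[...,1]>190)&(hsv[...,2]>110),.071),
                     ('blk',(hsv[...,2]<45),.071)):
            _,l,s,ce=cv2.connectedComponentsWithStats((m&roi).astype(np.uint8))
            if len(s)<2: continue
            i=1+np.argmax(s[1:,4]); cn,_=cv2.findContours((l==i).astype(np.uint8),0,2)
            r=cv2.minAreaRect(cn[0]); w=ray(c,[ce[i]],z)[0]; P[k]=w
            print(n,k,ce[i].round(1),s[i,4],np.round(r[1],1),w.round(4))
        out[n]=P
    return out
if __name__=='__main__':
    P=meas()
    for n in P:
        d=P[n]['red']-P[n]['yel']; print(n,d[:2],np.linalg.norm(d[:2]),'yaw',np.arctan2(-d[0],d[1]))
E
python3 m.py; python3 - <<'E'
import cv2
a=cv2.imread('pics/top1.png')[155:255,265:425]; b=cv2.imread('pics/scene1.png')[165:295,230:410]
a=cv2.resize(a,(640,400),interpolation=2); cv2.imwrite('pics/topc.png',a)
E
```

```text
top yel [356.6 213.1] 279 [13.9 20.2] [0.496 0.305 0.06 ]
top red [313.6 227.3] 96 [ 9.9 10.6] [0.4648 0.4018 0.071 ]
scene yel [347.6 205. ] 80 [12.8  8. ] [0.4897 0.3023 0.06  ]
scene red [327.4 232.2] 96 [ 9. 11.] [0.4577 0.4102 0.071 ]
scene blk [359.8 179.5] 56 [7. 8.] [0.5179 0.2197 0.071 ]
top [-0.03110993  0.09684766] 0.1017216591524293 yaw 0.3108141318040734
scene [-0.03200866  0.10787347] 0.11252217340668108 yaw 0.2884486796581111
```

View pics/topc.png

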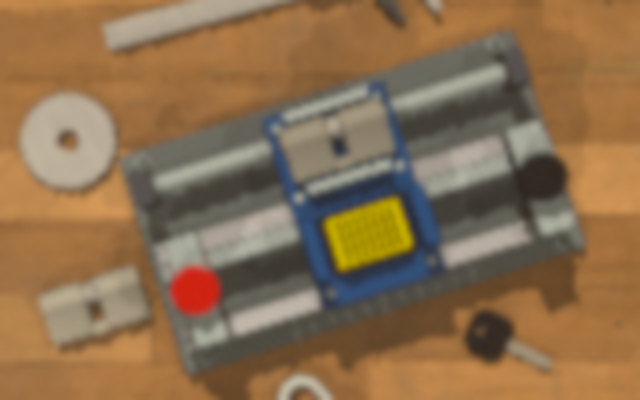

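```bash
python3 - <<'E'
from h import *
s=get_state(); print(R.from_quat(s['orientation'][[1,2,3,0]]).as_matrix().round(3))
c=cam('top'); v,u=np.mgrid[0:400:4,0:640:4]; uv=np.c_[u.ravel(),v.ravel()]
a=ray(c,uv,0.);e=np.array(c['eye']);z=c['range_z'][v,u].ravel();f=Rm(c)[:,2]
d=a-e; d/= (d@f)[:,None]; p=(e+d*z[:,None])[z>0]
for x in np.arange(.2,.75,.1):
  print(round(x,1),[ (round(float(p[k][:,2].max()),2) if (k:=((abs(p[:,0]-x-.05)<.05)&(abs(p[:,1]-y-.05)<.05))).any() else None) for y in np.arange(-.6,.5,.1)])
E
```

```text
[[-0.     0.317 -0.948]
 [ 0.001 -0.948 -0.317]
 [-1.    -0.001 -0.   ]]
0.2 [None, None, 0.0, 0.0, 0.0, 0.43, 0.49, 0.0, 0.0, 0.0, 0.0]
0.3 [None, None, 0.0, 0.11, 0.08, 0.08, 0.11, 0.12, 0.0, 0.02, 0.0]
0.4 [None, None, None, 0.15, 0.21, 0.21, 0.18, 0.18, 0.07, 0.07, 0.07]
0.5 [None, None, None, 0.19, 0.25, 0.19, 0.21, 0.2, 0.08, 0.07, 0.04]
0.6 [None, None, None, 0.19, 0.25, 0.35, 0.29, 0.2, 0.04, 0.02, 0.01]
0.7 [None, None, 0.08, 0.21, 0.33, 0.41, 0.41, 0.41, 0.41, 0.42, 0.43]
```

>>> step_arm([
  [24, 33, 22, 0, 0, 0, 0],
  [47, 66, 44, 0, 0, 0, 0],
  [71, 99, 65, 0, 0, 0, 0],
  [94, 132, 87, 0, 0, 0, 0],
  [118, 165, 109, 0, 0, 0, 0],
  [138, 203, 109, 0, 0, 0, 0],
  [158, 242, 109, 0, 0, 0, 0],
  [178, 280, 109, 0, 0, 0, 0],
  [198, 318, 109, 0, 0, 0, 0],
  [218, 357, 109, 0, 0, 0, 0],
  [238, 395, 109, 0, 0, 0, 0],
  [240, 443, 109, 0, 0, 0, 0],
])

```text
time_s: 1.45
position: [0.4235, -0.1011, 0.3402]
orientation: [0.114, 0.698, 0.113, -0.698]
ft_force: [0.6, 1.1, -0.4]
gripper_width: -0.003
```

>>> step_arm([
  [8, 45, 0, 0, 0, 0, 0],
  [16, 90, 0, 0, 0, 0, 0],
  [25, 135, 0, 0, 0, 0, 0],
  [33, 180, 0, 0, 0, 0, 0],
  [41, 225, 0, 0, 0, 0, 0],
  [49, 270, 0, 0, 0, 0, 0],
  [57, 315, 0, 0, 0, 0, 0],
  [65, 360, -20, 0, 0, 0, 0],
  [74, 405, -40, 0, 0, 0, 0],
  [74, 407, -85, 0, 0, 0, 0],
  [74, 407, -130, 0, 0, 0, 0],
  [74, 407, -160, 0, 0, 0, 0],
])

```text
time_s: 2.65
position: [0.4945, 0.3047, 0.1765]
orientation: [-0.114, -0.696, -0.114, 0.699]
ft_force: [0.5, -0.2, -0.5]
gripper_width: -0.001
```

```bash
python3 - <<'E'
from h import *
c=cam('scene'); d=cam('top'); print(get_state()['position'])
a=cv2.resize(c['frame'][130:280,250:410],(426,400)); b=cv2.resize(d['frame'][150:260,280:420],(374,294))
o=np.zeros((400,800,3),np.uint8); o[:,:426]=a; o[:294,426:]=b
cv2.imwrite('pics/hov.png',o[:,:,::-1])
E
```

```text
[0.49281977 0.30355712 0.17478826]
```

View pics/hov.png

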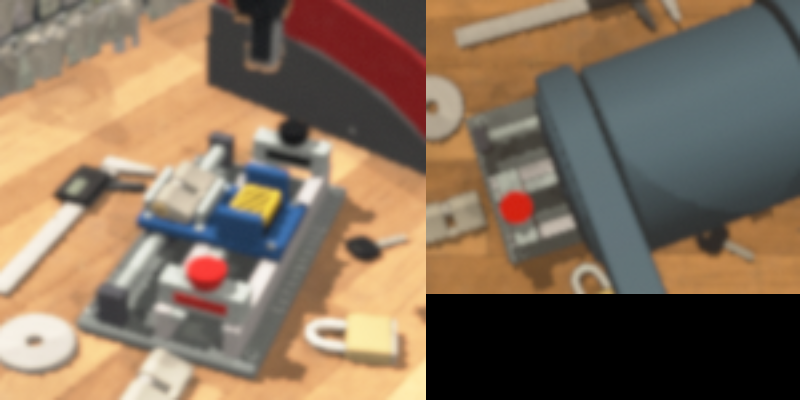

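The scene view shows the fingers (265,50) hanging above the slide. The red stop is in front at (207,275), and the cap sits between its cheeks at (258,205). I'll descend to just above the cheeks.

>>> step_arm([
  [1, 0, -40, 0, 0, 0, 0],
  [1, 0, -75, 0, 0, 0, 0],
  [1, 0, -95, 0, 0, 0, 0],
  [1, 0, -95, 0, 0, 0, 0],
  [1, 0, -95, 0, 0, 0, 0],
  [1, 0, -95, 0, 0, 0, 0],
])

```text
time_s: 3.35
position: [0.4994, 0.3054, 0.0881]
orientation: [0.113, 0.699, 0.114, -0.696]
ft_force: [0.0, -0.0, 1.0]
gripper_width: 0.001
```

```bash
python3 - <<'E'
from h import *
c=cam('scene'); s=get_state(); print(s['position'],s['ft_force'])
cv2.imwrite('pics/hov2.png',cv2.resize(c['frame'][130:280,250:410],(640,600),interpolation=2)[:,:,::-1])
E
```

```text
[0.49919493 0.30531165 0.08792104] [ 0.06882281  0.07749667 -0.18793584]
```

View pics/hov2.png

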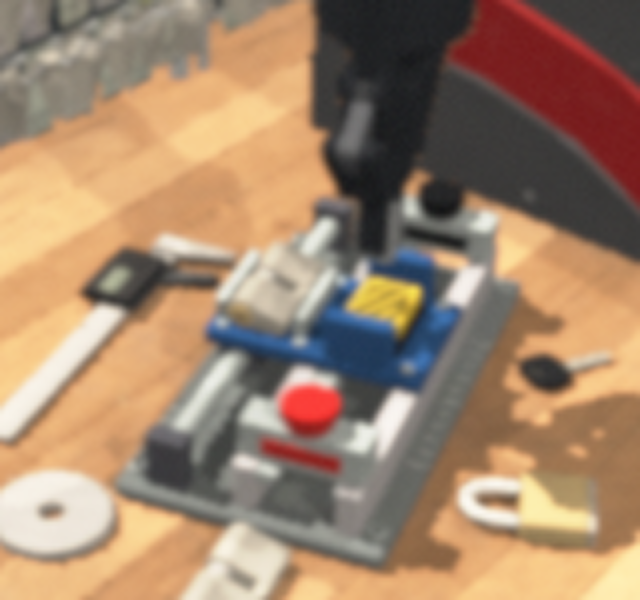

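```bash
python3 - <<'E'
from h import *
c=cam('scene'); s=get_state(); p=s['position']; print(p)
print(ray(c,[[250+375/4,130+250/4]],p[2]), ray(c,[[250+388/4,130+308/4]],.06))
K=np.array([[c['fx'],0,c['cx']],[0,c['fy'],c['cy']],[0,0,1.]]);r=Rm(c)
def pr(q): return cv2.projectPoints(np.array([q],float),cv2.Rodrigues(r.T)[0],-r.T@np.array(c['eye']),K,np.array(c['distortion'],float))[0].ravel()
f=lambda q:((pr(q)-[250,130])*4).round()
print(f(p),f([.496,.305,.06]),f([.4648,.4018,.071]))
print('depth near', c['range_z'][180:206:3,336:360:3].round(3))
E
```

```text
[0.49893678 0.3052332  0.08760052]
[[0.49902899 0.30529998 0.08760052]] [[0.48649798 0.30889567 0.06      ]]
[375. 250.] [377. 298.] [309. 394.]
depth near [[1.096 0.837 0.832 0.824 0.859 0.989 0.972 0.969]
 [1.013 0.861 0.862 0.857 0.864 0.977 0.979 0.967]
 [1.014 0.865 0.864 0.859 0.864 0.982 0.975 0.   ]
 [1.021 0.869 0.871 0.868 0.868 0.986 0.982 0.98 ]
 [1.03  0.873 0.87  0.87  0.875 0.989 1.053 0.   ]
 [1.021 0.    0.92  0.881 0.92  0.916 0.913 0.911]
 [1.01  0.964 0.926 0.927 0.919 0.917 0.916 0.915]
 [0.937 0.94  0.914 0.915 0.913 0.921 0.922 0.919]
 [0.928 0.905 0.907 0.905 0.906 0.906 0.913 0.926]]
```

The fingertip projects exactly where the arm says it is. The two cameras disagree on the button by about 8 mm in x, so I aim between them, which is well inside the cap.

>>> step_arm([
  [-7, 2, 0, 0, 0, 0, 0],
  [-7, 2, 0, 0, 0, 0, 0],
  [-7, 2, -8, 0, 0, 0, 0],
  [-7, 2, -14, 0, 0, 0, 0],
  [-7, 2, -20, 0, 0, 0, 0],
  [-7, 2, -22, 0, 0, 0, 0],
  [-7, 2, -22, 0, 0, 0, 0],
])

```text
time_s: 4.15
position: [0.49, 0.3065, 0.0624]
orientation: [-0.114, -0.697, -0.113, 0.698]
ft_force: [0.7, -0.3, 0.8]
gripper_width: 0.0
```

>>> step_arm([
  [0, 0, -2, 0, 0, 0, 0],
  [0, 0, -4, 0, 0, 0, 0],
  [0, 0, -6, 0, 0, 0, 0],
  [0, 0, -6, 0, 0, 0, 0],
])

```text
time_s: 4.55
position: [0.4908, 0.3068, 0.0575]
orientation: [0.114, 0.698, 0.114, -0.698]
ft_force: [-1.0, -0.7, 3.7]
gripper_width: 0.001
```

>>> step_arm([
  [0, 0, -2, 0, 0, 0, 0],
  [0, 0, -4, 0, 0, 0, 0],
  [0, 0, -6, 0, 0, 0, 0],
  [0, 0, -7, 0, 0, 0, 0],
  [0, 0, -7, 0, 0, 0, 0],
  [0, 0, -7, 0, 0, 0, 0],
])

```text
time_s: 5.15
position: [0.4908, 0.3068, 0.051]
orientation: [0.114, 0.698, 0.114, -0.698]
ft_force: [-0.7, -1.5, 9.0]
gripper_width: 0.001
```

>>> step_arm([
  [-1, 3, -0.5, 0, 0, 0, 0],
  [-2, 6, -0.5, 0, 0, 0, 0],
  [-3, 9, -0.5, 0, 0, 0, 0],
  [-4, 12, -0.5, 0, 0, 0, 0],
  [-5, 15, -0.5, 0, 0, 0, 0],
  [-5.8, 18, -0.5, 0, 0, 0, 0],
  [-6.8, 21, -0.5, 0, 0, 0, 0],
  [-7.7, 24, -0.5, 0, 0, 0, 0],
  [-8.7, 27, -0.5, 0, 0, 0, 0],
  [-9.6, 30, -0.5, 0, 0, 0, 0],
  [-9.6, 30, -0.5, 0, 0, 0, 0],
])

```text
time_s: 6.25
position: [0.4813, 0.3373, 0.051]
orientation: [0.114, 0.698, 0.114, -0.697]
ft_force: [-2.7, -0.9, 11.5]
gripper_width: -0.002
```

```bash
python3 - <<'E'
from h import *
c=cam('scene'); s=get_state(); print(s['position'],s['ft_force'])
cv2.imwrite('pics/p1.png',cv2.resize(c['frame'][130:280,250:410],(640,600),interpolation=2)[:,:,::-1])
E
```

```text
[0.48126908 0.33724944 0.05097309] [-2.88533092 -0.78821018 11.14229826]
```

View pics/p1.png

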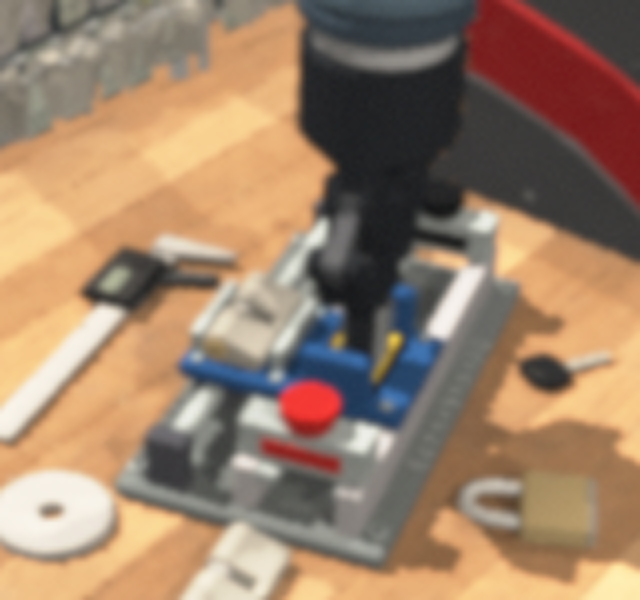

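The carriage has moved about 30 mm with the finger, which stands on the cap. I continue, more slowly.

>>> step_arm([
  [-1, 3, 0, 0, 0, 0, 0],
  [-2, 6, 0, 0, 0, 0, 0],
  [-3, 9, 0, 0, 0, 0, 0],
  [-4, 12, 0, 0, 0, 0, 0],
  [-4.8, 15, 0, 0, 0, 0, 0],
  [-5.4, 17, 0, 0, 0, 0, 0],
  [-6, 19, 0, 0, 0, 0, 0],
  [-6, 19, 0, 0, 0, 0, 0],
])

```text
time_s: 7.1
position: [0.4753, 0.3562, 0.0509]
orientation: [0.114, 0.698, 0.114, -0.697]
ft_force: [-2.9, -1.0, 11.7]
gripper_width: 0.001
```

>>> step_arm([
  [-0.3, 1, 0, 0, 0, 0, 0],
  [-0.6, 2, 0, 0, 0, 0, 0],
  [-0.9, 3, 0, 0, 0, 0, 0],
  [-0.9, 3, 0, 0, 0, 0, 0],
])

```text
time_s: 7.5
position: [0.4744, 0.3589, 0.051]
orientation: [0.114, 0.698, 0.114, -0.698]
ft_force: [-2.5, -2.1, 10.9]
gripper_width: -0.001
```

>>> step_arm([
  [-0.3, 1, 0, 0, 0, 0, 0],
  [-0.6, 2, 0, 0, 0, 0, 0],
  [-0.6, 2, 0, 0, 0, 0, 0],
])

```text
time_s: 7.8
position: [0.4741, 0.3601, 0.051]
orientation: [0.114, 0.698, 0.113, -0.698]
ft_force: [-1.9, -5.5, 12.0]
gripper_width: 0.002
```

>>> step_arm([
  [-0.3, 1, 0, 0, 0, 0, 0],
  [-0.6, 2, 0, 0, 0, 0, 0],
  [-0.6, 2, 0, 0, 0, 0, 0],
])

```text
time_s: 8.1
position: [0.474, 0.3616, 0.051]
orientation: [0.114, 0.699, 0.113, -0.697]
ft_force: [0.5, -6.5, 10.7]
gripper_width: 0.0
```

>>> step_arm([
  [-0.5, 1.5, 0, 0, 0, 0, 0],
  [-1, 3, 0, 0, 0, 0, 0],
  [-1, 3, 0, 0, 0, 0, 0],
])

```text
time_s: 8.4
position: [0.4733, 0.365, 0.051]
orientation: [0.114, 0.699, 0.113, -0.697]
ft_force: [0.5, -5.6, 9.9]
gripper_width: 0.0
```

```bash
python3 - <<'E'
from h import *
c=cam('scene'); s=get_state(); print(s['position'],s['ft_force'])
cv2.imwrite('pics/p2.png',cv2.resize(c['frame'][170:290,270:398],(640,600),interpolation=2)[:,:,::-1])
E
```

```text
[0.47333133 0.36494374 0.05096596] [ 0.44309866 -4.65484969  8.96912113]
```

View pics/p2.png

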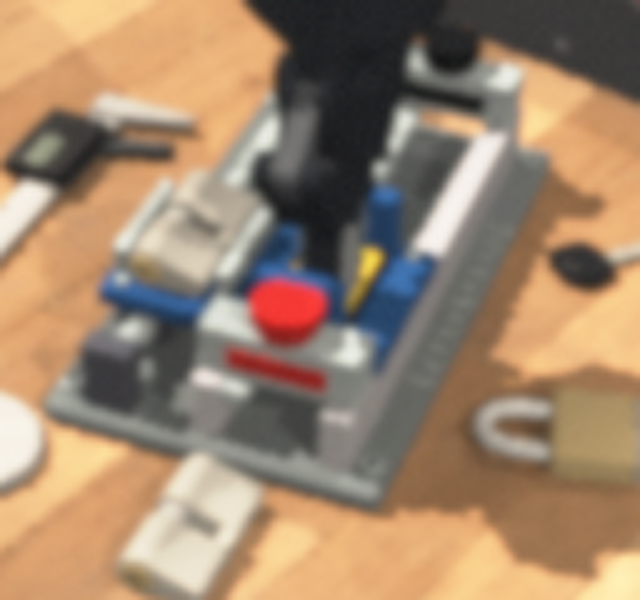

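The sideways force levelled off at about 5–6 N while the tip moved on past 55 mm. That means the carriage is against the red stop and the tip is slipping on the cap. I now lift straight up.

>>> step_arm([
  [0, 0, 2, 0, 0, 0, 0],
  [0, 0, 4, 0, 0, 0, 0],
  [0, 0, 6, 0, 0, 0, 0],
  [0, 0, 8, 0, 0, 0, 0],
  [0, 0, 11, 0, 0, 0, 0],
  [0, 0, 16, 0, 0, 0, 0],
  [0, 0, 40, 0, 0, 0, 0],
  [0, 0, 80, 0, 0, 0, 0],
  [0, 0, 120, 0, 0, 0, 0],
  [0, 0, 160, 0, 0, 0, 0],
  [0, 0, 200, 0, 0, 0, 0],
  [0, 0, 240, 0, 0, 0, 0],
])

```text
time_s: 9.65
position: [0.4706, 0.3656, 0.2909]
orientation: [-0.114, -0.697, -0.114, 0.699]
ft_force: [0.7, 1.2, -1.4]
gripper_width: -0.002
```

>>> step_arm([
  [-10, -45, 20, 0, 0, 0, 0],
  [-20, -90, 30, 0, 0, 0, 0],
  [-30, -135, 30, 0, 0, 0, 0],
  [-40, -180, 30, 0, 0, 0, 0],
  [-45, -225, 30, 0, 0, 0, 0],
  [-50, -270, 30, 0, 0, 0, 0],
  [-50, -315, 30, 0, 0, 0, 0],
  [-50, -360, 30, 0, 0, 0, 0],
  [-50, -400, 30, 0, 0, 0, 0],
  [-50, -440, 30, 0, 0, 0, 0],
  [-50, -440, 30, 0, 0, 0, 0],
  [-50, -440, 30, 0, 0, 0, 0],
])

```text
time_s: 10.85
position: [0.4212, -0.0744, 0.3193]
orientation: [-0.112, -0.698, -0.113, 0.698]
ft_force: [-0.3, -0.4, -0.1]
gripper_width: 0.0
```

```bash
python3 - <<'E'
from m import *
P=meas()
for n in P: d=P[n]['red']-P[n]['yel']; print(n,np.linalg.norm(d[:2]))
c=cam('scene');d=cam('top'); print(get_state()['ft_force'],get_state()['time_s'])
o=np.zeros((400,800,3),np.uint8); o[:,:400]=cv2.resize(c['frame'][170:290,270:390],(400,400)); o[:,400:]=cv2.resize(d['frame'][150:270,290:410],(400,400))
cv2.imwrite('pics/fin.png',o[:,:,::-1])
E
```

```text
top yel [333.3 220.6] 275 [13.6 20.2] [0.4794 0.3575 0.06  ]
top red [312.8 227.4] 83 [9.8 8.9] [0.4645 0.4034 0.071 ]
scene yel [338.2 220.2] 117 [14.3  9.8] [0.4733 0.3561 0.06  ]
scene red [327. 232.] 101 [11.3 10.6] [0.4585 0.4101 0.071 ]
scene blk [360.  179.4] 61 [8. 8.] [0.5179 0.2188 0.071 ]
top 0.04825453650924161
scene 0.055990315862000276
[ 0.36667115  0.66285637 -0.29683674] 11.05
```

View pics/fin.png

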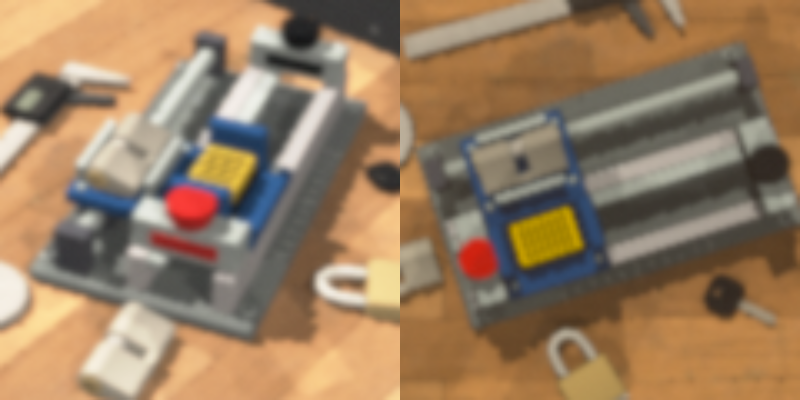

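The button moved 55.1 mm in the top view. Both views show the carriage against the red stop, the cap up, and the loose things undisturbed.

```bash
python3 -c "
from rig import *
print(job_done())"
```

```text
the job is handed in; nothing more can be done
None
```

I pressed the yellow button fully down with the closed fingertips and pushed the carriage about 55 mm along the rail to the red stop. I kept the button down the whole way, then lifted straight up to let it spring back and moved the hand clear. The job was handed in at about 11 s of the 35 s allowed.

**Pressing:** The tip was at 51 mm height with 9–12 N of downward force throughout the push, so the button stayed at the bottom of its travel.

**Reaching the stop:** The sideways force levelled off at about 5–6 N as the tip began to slip on the cap. The highest force I saw was about 14 N in all.

**Last checks:**
- In the top view the button had moved 55.1 mm, against 55 mm expected. The last picture shows the carriage against the red stop with the hand clear.
- I judged the button to be up by eye. I did not test the lock itself.
- The loose things in that picture (padlock, key, cylinder and the visible parts of the calliper and wheel) looked undisturbed. I did not measure them.

**Disagreement:** The two cameras differed by about 6–9 mm on absolute positions. The scene camera put the final distance from button to red screw at 56 mm and the top camera at 48 mm, where 47 mm is expected. The scene mask probably includes the side of the red screw, and a cheek partly hides the button in that view. I aimed between the two, and the tip landed well on the cap.

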